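Put the labelling kit back on its matching mats and rests

ROBOT

A 6-joint arm with a two-finger parallel gripper is mounted at the origin on the work surface. World frame = base frame: x ahead of the robot, y to its left, z up, the work surface at z = 0. Lengths are in mm, angles in rad, forces in N, time in s.
With the tool pointing down it reaches from about 350 to 975 mm from the base axis. Payload 7.1 kg.
Tool frame: the origin (TCP) lies on the mounting face of the last link; the fingertips stand 182 mm ahead of it and the grasp point (between the pads) lies 163 mm ahead of it (ctrl.tip_reach is the distance from the TCP to the fingertips, in mm); z points along the fingers, y is the direction in which the jaws open and shut (so a half turn about z gives the same grasp; the last joint's range is limited). The gripper opens to 88 mm and grips with 3 to 60 N. Pads are 20 mm wide; open, the fingers measure 115 mm over their backs; the gripper's body (75 mm by 178 mm) begins 61 mm behind the grasp point.
Start: joints at [1.23, 0.423, 1.63, -0, 1.089, -0.019], TCP at [197.64, 592.912, 404.675] pointing down, gripper open.
Joint ranges: [-3, 3], [-0.9, 2.11], [0.09, 2.58], [-1.31, 4.45], [0.11, 2.69], [-2.54, 2.54]. Speed limits (rad/s): [2.39, 2.39, 3.01, 3.14, 3.14, 3.14].

INTERFACE

Orientations are given as a rotation vector (axis times angle).
In Python, from workcell import ctrl gives the robot as it stands.
- The arm moves only by the tool jog_arm, never from a script. Its argument "steps" is a list that holds one entry, the list of rows, each a list of 7 numbers: the shift along the tool's x, y, z in m, then the turn, a rotation vector about the tool's x, y, z in degrees, then the gripper's target within -1 to 1 (shut at 1, half-way at 0, fully open at -1). A call has 1 to 20 rows; each row shifts and turns the commanded pose from where the row before left it, along the tool's axes as they then stand; what a row does not reach is not made up. A row lasts 1/12 s, in which the tool goes at most 41.7 mm and 7.16 degrees, less where a joint would pass 70% of its speed; a pose out of reach is approached as far as the arm can. A call is refused whole if a number of a shift passes 0.0417 or a number of a turn 7.16, either way. A call with a gripper value outside its range is refused whole. The fingers move at their own pace and stop on an object; the grip force is fixed at half the most. Time passes only in rows, so rows that do not move let the fingers close. It gives the time, the measured TCP pose, the force and the opening at its end, in the units of the state.
- ctrl.get_obs(): the state, without advancing time (a new reading comes with each control period).
- ctrl.get_image(name): name is "scene" or "top" or "wrist"; returns the picture (384x512x3 uint8, red, green, blue); there is no depth.
- ctrl.camera_info(name): a dict with "fx", "fy", "cx", "cy" (pixels), "origin" and "attitude" of the camera in the world; the wrist camera has in their place "T_tool_cam" (4x4, takes a point from camera to tool coordinates, whose origin is the TCP and whose axes are the flange's). Camera axes: x right, y down, z forward; pixel columns grow to the right and rows downward; lengths in mm; the calibration is good to about 2 mm. A picture is of the moment at which its call begins: read the wrist's pose just before it. camera_info takes no time and is no camera call.
- ctrl.close_job(): hands the job in, once; it reports no verdict.
Trained networks look in the newest picture that a camera, given by its name, has taken for a name from the list of things; names that differ only in an ending like _2 or _b are one class to them, and where a whole thing is asked for, a point or a joint stands for the part that bears it (a point fixed in the world has none). Each returns a list of dicts, best first, with "p" (0 to 1); they miss things now and then, are a little off and sometimes report something else, mostly with a low value. They report only what shows in the picture. A call takes as long as a camera call. They do not tell look-alikes from the thing itself.
- ctrl.look_for(thing, camera): "bbox" ([left, top, right, bottom] in pixels, round what is visible of it).
- ctrl.trace(thing, camera): "pixels" (384x512 bool, what is visible of it) and "bbox" ([left, top, right, bottom] in pixels, round what is visible of it).
- ctrl.landmark_of(thing, camera): "uv" ([column, row] in pixels: a listed point, or the origin of a listed thing).
The state is a dict: "t": time; "qpos": joint angles; "qvel": joint speeds; "joint_torque": joint torques, N m; "ee_pos": TCP position; "orientation": TCP orientation; "ft_force": force on the tool from outside, world axes, zero at the start; "moment": the same for the moment, N m; "width": finger opening in mm.
Only numpy, scipy, OpenCV 4.12 (cv2) and the standard library are available. Lean on these libraries where they do the work, as an engineer would, in place of code of your own. Each camera call takes 0.05 s, during which the arm holds its last target.

TASK

Put the labelling kit away on the kitchen island: lay the red-capped marker bundle in the red rest and the blue-capped bundle in the blue rest, flat between the end lips and wholly over the plate, set the roll of packing tape flat inside the ring drawn on the round cork mat, and set the clear acrylic stamp block, green face down, inside the white outline on the green mat, lined up with it. Set each thing down rather than dropping it, and do not shift the white bowl or turn the carousel.

Things in the scene. Friction and masses are not known exactly. Their poses are not given: they have to be found in the camera images.
- red_markers_center (a point): Bundle of five capped markers with red caps (white barrels), clamped together by a steel clip round its middle; one rigid piece lying flat, three markers below and two above. 120 mm long (own x; the caps are at +x), 36 mm wide, 25 mm high; the clip is 30 mm along x, 40 mm wide (y), 25 mm high, and is the place to grip, across y. About 110 g. The point is its centre, 12.5 mm above its underside; z up. Starts lying on the worktop with x roughly along world y.
- blue_markers_center (a point): Bundle of five capped markers with blue caps (white barrels), clamped together by a steel clip round its middle; one rigid piece lying flat, three markers below and two above. 120 mm long (own x; the caps are at +x), 36 mm wide, 25 mm high; the clip is 30 mm along x, 40 mm wide (y), 25 mm high, and is the place to grip, across y. About 110 g. The point is its centre, 12.5 mm above its underside; z up. Starts lying on the worktop with x roughly along world y.
- tape_center (a point): Roll of brown packing tape lying flat: a ring 100 mm across outside, 76 mm across inside (wall 12 mm thick), 48 mm high, about 160 g. Grip it by pinching the wall from above, one finger inside the core. The point is its centre on the ring's axis (in the empty core), 24 mm above its underside; z up along the axis.
- stamp_center (a point): Clear acrylic stamp block with a green stamp plate on its underside: 70 mm (own x) by 50 mm (y) by 25 mm high (the green plate is the lowest 4 mm, 62 by 42 mm), about 110 g. Grip across y. The point is its centre, 12.5 mm above its underside; z up. Starts on the worktop, green face down, with x roughly along world y.
- red_rest_top (a point): Red plastic pen rest fixed to the worktop: a flat plate 148 mm (own x) by 56 mm (y), 4 mm thick, with a lip 6 mm thick across each end (x), whose top is 10 mm above the worktop; 136 mm clear between the lips, long sides open. The point is the middle of the plate's top face, 4 mm above the worktop, where the bundle lies along x, either way round; z up.
- blue_rest_top (a point): Blue plastic pen rest fixed to the worktop: a flat plate 148 mm (own x) by 56 mm (y), 4 mm thick, with a lip 6 mm thick across each end (x), whose top is 10 mm above the worktop; 136 mm clear between the lips, long sides open. The point is the middle of the plate's top face, 4 mm above the worktop, where the bundle lies along x, either way round; z up.
- tape_mat_top (a point): Round cork mat fixed to the worktop, 136 mm across, 4 mm thick, with a thin black ring of 118 mm inner diameter drawn on it, a little larger than the tape roll. The point is the centre of its top face, 4 mm above the worktop; z up.
- stamp_mat_top (a point): Green mat fixed to the worktop, 112 mm (own x) by 92 mm (y), 4 mm thick, with a white rectangular outline, 86 by 66 mm inside, drawn on it. The point is the centre of its top face, 4 mm above the worktop, where the block stands with its x along this x, either way round; z up.
- bowl: Bystander: empty white ceramic bowl, 144 mm across the rim, 60 mm high, standing on the worktop to the robot's right. The origin is the centre of its underside. It must not be pushed.
- carousel_cup (a point): Bystander: desk carousel to the robot's left, a white plastic turntable 170 mm across with four square pots, on a grey knob base fixed to the worktop; about 165 mm high in all, turning easily about its upright axis. The point is at the mouth of one white pot, 45 mm from that axis, 118 mm above the worktop; the point's own -x axis points to the turning axis. It must not be turned.
There are look-alikes about, which are no part of the job. Leave any turquoise look-alike of the part that bears blue_markers_center alone.

How it is judged (in metres and radians):
At the end, for the whole second after the job is handed in: Each thing is released and at rest, flat (tilt under 0.035 rad) on its matching place, centre within 12 mm (tape 10 mm) in plan of the place's centre and within 2.5 mm of resting height; bundles lie along their rests within 0.2 rad, the block along its outline within 0.25 rad, either way round (horizontal distance between red_markers_center and red_rest_top below 0.012 m and z of red_markers_center in the frame of red_rest_top between 0.01 and 0.015 m and angle between each of red_markers_center, blue_markers_center, tape_center, stamp_center's own z axis and vertical below 0.035 rad and linear speed of each of red_markers, blue_markers, tape, stamp below 0.01 m/s and angular speed of each of red_markers, blue_markers, tape, stamp below 0.1 rad/s and contact force between each of red_markers, blue_markers, tape, stamp and the fingers below 0.05 N and angle between the x axis of red_markers_center and the x axis of red_rest_top, either way round below 0.2 rad and horizontal distance between blue_markers_center and blue_rest_top below 0.012 m and z of blue_markers_center in the frame of blue_rest_top between 0.01 and 0.015 m and angle between the x axis of blue_markers_center and the x axis of blue_rest_top, either way round below 0.2 rad and horizontal distance between tape_center and tape_mat_top below 0.01 m and z of tape_center in the frame of tape_mat_top between 0.0215 and 0.0265 m and horizontal distance between stamp_center and stamp_mat_top below 0.012 m and z of stamp_center in the frame of stamp_mat_top between 0.01 and 0.015 m and angle between the x axis of stamp_center and the x axis of stamp_mat_top, either way round below 0.25 rad); the robot touches nothing.
It fails at once if a thing is dropped or thrown (over 0.7 m/s while the fingers do not touch it) ((linear speed of red_markers above 0.7 m/s and contact force between red_markers and the fingers below 0.01 N) or (linear speed of blue_markers above 0.7 m/s and contact force between blue_markers and the fingers below 0.01 N) or (linear speed of tape above 0.7 m/s and contact force between tape and the fingers below 0.01 N) or (linear speed of stamp above 0.7 m/s and contact force between stamp and the fingers below 0.01 N)).
It fails at once if the bowl is pushed more than 20 mm (distance of bowl from where it was at the start of the episode above 0.02 m).
It fails at once if the carousel is turned (a cup moves more than 20 mm) (distance of carousel_cup from where it was at the start of the episode above 0.02 m).
It also fails if it takes over 112 s, if anything falls off the work surface, if the arm or the gripper's body presses on something with over 40 N, if the wrist force passes 120 N, or if a joint passes its speed limit or range.

## Working session

There is one attempt and no reset: what is moved stays moved. The work goes in short steps, Python scripts to look and compute and a tool call to move; the robot and the scene stay as the last step left them, time stands still between calls to the robot, and variables do not carry over. Pictures are saved under pics/ and viewed, and the job is handed in when it is done.

Besides the shell and the picture viewer there is one more tool, called after "Emit:" by a JSON object that holds its "op" and its "data", one argument or row to a line. jog_arm: Moves the arm, as the interface text tells. Its arguments: {"type":"object","properties":{"steps":{"type":"array"}},"required":["steps"]}

```bash
ls; mkdir -p pics
python3 - <<'E'
from workcell import ctrl
import cv2
print(ctrl.get_obs())
for n in ["scene","top","wrist"]:
    print(n,ctrl.camera_info(n))
for n in ["scene","top"]:
    im=ctrl.get_image(n); cv2.imwrite(f"pics/{n}0.png",cv2.resize(im[...,::-1],(800,600),interpolation=cv2.INTER_CUBIC))
    cv2.imwrite(f"pics/{n}0_raw.png",im[...,::-1])
E
```

```text
pics
{'t': 0.0, 'qpos': array([ 1.23001140e+00,  4.23827415e-01,  1.63065802e+00,  3.00549989e-05,
        1.08862377e+00, -1.90181366e-02]), 'qvel': array([ 1.07469830e-03, -8.54398634e-04, -1.52158601e-03,  5.08172453e-05,
        5.44353099e-04, -2.19079255e-04]), 'joint_torque': array([ 1.34735667e-03, -5.44616318e+01, -2.73683506e+01,  6.44879811e-02,
        2.24998151e-02, -7.10032873e-05]), 'ee_pos': array([197.54471092, 592.67456431, 403.9224445 ]), 'orientation': array([-5.03226362e-01, -3.10072454e+00,  2.33605385e-03]), 'ft_force': array([ 0.13066997, -0.76461189, -0.17646366]), 'moment': array([-0.03931764,  0.05015821, -0.0091688 ]), 'width': 87.96546059022786}
scene {'fx': 405.0064598629556, 'fy': 405.0064598629556, 'cx': 257.54912126958857, 'cy': 192.52675815899002, 'origin': array([1193.02317262,  -45.01184594, 1086.47063066]), 'attitude': array([-1.8815422 , -1.80215845,  0.60715707])}
top {'fx': 432.1243273000052, 'fy': 432.1243273000052, 'cx': 250.28634668600787, 'cy': 203.58863072524517, 'origin': array([  99.52328954,   16.31600181, 1675.6918612 ]), 'attitude': array([-2.00152241,  2.2171344 , -0.23945368])}
wrist {'fx': 304.3354013607305, 'fy': 304.3354013607305, 'cx': 260.09860154172367, 'cy': 185.4996113346312, 'T_tool_cam': array([[-8.01103560e-05, -9.61441265e-01, -2.75010341e-01,
         7.52110695e+01],
       [ 9.99999996e-01, -8.55001925e-05,  7.61083231e-06,
        -6.73575592e-02],
       [-3.08308054e-05, -2.75010340e-01,  9.61441268e-01,
         1.99746894e+01],
       [ 0.00000000e+00,  0.00000000e+00,  0.00000000e+00,
         1.00000000e+00]])}
```

View pics/scene0.png

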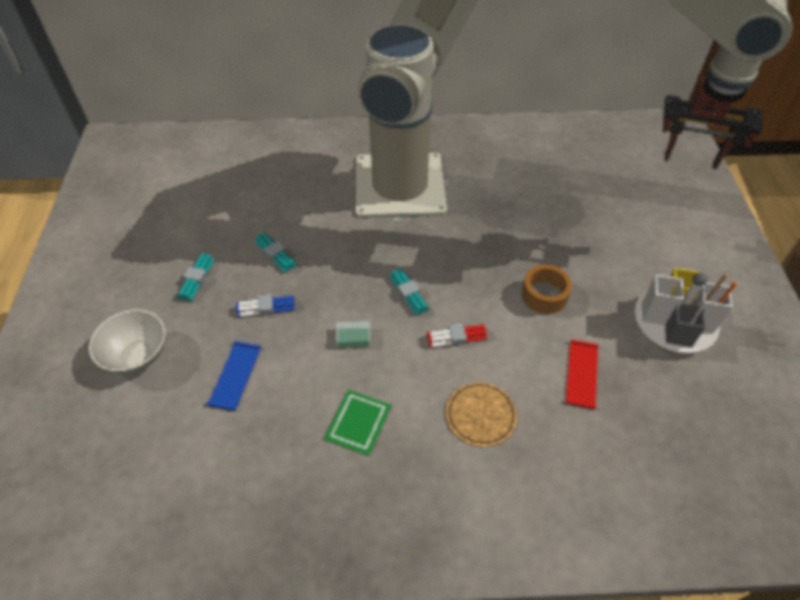

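View pics/top0.png

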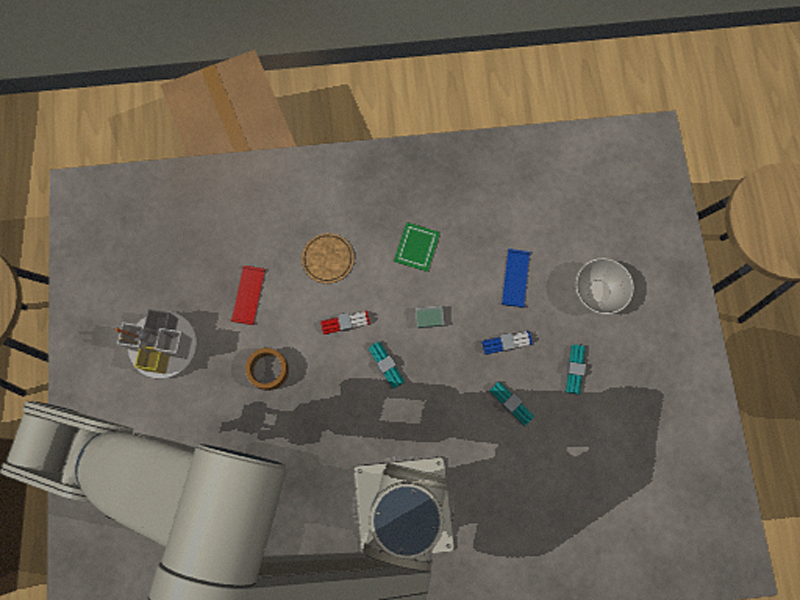

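The picture at 800x600 (scene) shows the following:
- **Red bundle:** (457,335), the only one with red caps.
- **Blue bundle:** (265,305). It has white barrels and dark blue caps. The turquoise look-alikes are at (195,277), (275,252) and (408,291), and I'll leave those alone.
- **Other things to move:** tape at (547,289), stamp at (352,334).
- **Places:** red rest (582,374), blue rest (235,376), cork mat (482,413), green mat (358,421).
- **Bystanders:** bowl (128,343), carousel (680,310).

```bash
cat > h.py <<'E'
from workcell import ctrl
import numpy as np, cv2
from scipy.spatial.transform import Rotation as R
def cam(name,obs=None):
    c=ctrl.camera_info(name)
    K=(c["fx"],c["fy"],c["cx"],c["cy"])
    if name=="wrist":
        o=obs or ctrl.get_obs(); T=np.eye(4);T[:3,:3]=R.from_rotvec(o["orientation"]).as_matrix();T[:3,3]=o["ee_pos"]
        T=T@c["T_tool_cam"]; return K,T[:3,:3],T[:3,3]
    return K,R.from_rotvec(c["attitude"]).as_matrix(),np.array(c["origin"])
def toplane(C,uv,z):
    K,Rm,o=C; uv=np.atleast_2d(np.asarray(uv,float))
    d=np.c_[(uv[:,0]-K[2])/K[0],(uv[:,1]-K[3])/K[1],np.ones(len(uv))]@Rm.T
    return o+d*((z-o[2])/d[:,2])[:,None]
def proj(C,p):
    K,Rm,o=C; q=(np.atleast_2d(p)-o)@Rm
    return np.c_[q[:,0]/q[:,2]*K[0]+K[2],q[:,1]/q[:,2]*K[1]+K[3]]
def rect(xy):
    (c,s,a)=cv2.minAreaRect(xy[:,:2].astype(np.float32))
    b=cv2.boxPoints((c,s,a)); e1=b[1]-b[0]; e2=b[2]-b[1]
    L=e1 if np.linalg.norm(e1)>np.linalg.norm(e2) else e2
    return np.array(c),sorted(s),np.degrees(np.arctan2(L[1],L[0]))%180
H=dict(red_markers_center=12.5,blue_markers_center=12.5,tape_center=24,stamp_center=12.5,red_rest_top=4,blue_rest_top=4,tape_mat_top=4,stamp_mat_top=4,bowl=0,carousel_cup=118)
E
python3 - <<'E'
from h import *
for n in ["scene","top"]:
    C=cam(n); im=ctrl.get_image(n)
    for k,z in H.items():
        r=ctrl.landmark_of(k,n)
        s=" ".join(f"p{d['p']:.2f} {np.round(toplane(C,d['uv'],z)[0,:2],0)}" for d in r[:4])
        print(n,k,s)
        if k not in("bowl","carousel_cup"):
            for d in ctrl.trace(k,n)[:1]:
                v,u=np.nonzero(d["pixels"]); 
                if len(u)>5:
                    c,sz,a=rect(toplane(C,np.c_[u,v],z)); print("   trace",round(d['p'],2),c.round(0),np.round(sz),round(a,1))
print(ctrl.get_obs()['t'])
E
```

```text
scene red_markers_center p0.82 [456.  90.]
   trace 0.97 [467.  98.] [ 54. 122.] 87.5
scene blue_markers_center p0.93 [ 381. -306.] p0.83 [335.   3.] p0.81 [ 293. -465.] p0.60 [ 233. -294.]
   trace 0.81 [ 289. -461.] [ 49. 137.] 166.3
scene tape_center p0.68 [363. 302.]
   trace 0.89 [363. 299.] [ 96. 137.] 158.5
scene stamp_center p0.92 [ 470. -116.]
   trace 0.78 [ 456. -115.] [58. 69.] 87.5
scene red_rest_top p0.65 [548. 339.]
   trace 0.89 [562. 338.] [ 58. 156.] 165.3
scene blue_rest_top p0.68 [ 542. -353.]
   trace 0.73 [ 538. -347.] [ 58. 152.] 166.0
scene tape_mat_top p0.92 [634. 133.]
   trace 0.71 [642. 128.] [134. 135.] 175.2
scene stamp_mat_top p0.96 [ 645. -106.] p0.52 [381. 677.]
   trace 0.97 [ 650. -106.] [ 95. 116.] 153.8
scene bowl p0.63 [ 473. -558.]
scene carousel_cup p0.86 [479. 589.]
top red_markers_center p0.57 [477. 100.]
   trace 0.51 [465.  96.] [ 47. 114.] 98.6
top blue_markers_center p0.88 [ 284. -461.] p0.87 [341.  10.] p0.74 [ 377. -295.] p0.58 [ 231. -300.]
   trace 0.86 [ 222. -292.] [ 39. 117.] 38.2
top tape_center p0.86 [363. 288.]
   trace 0.8 [365. 299.] [ 99. 103.] 40.2
top stamp_center p0.64 [ 371. -299.] p0.51 [ 456. -108.]
   trace 0.79 [ 457. -117.] [52. 71.] 84.1
top red_rest_top p0.80 [552. 332.]
   trace 0.96 [563. 339.] [ 56. 145.] 165.5
top blue_rest_top p0.81 [ 531. -336.]
   trace 0.97 [ 542. -348.] [ 55. 150.] 163.3
top tape_mat_top p0.82 [615. 131.] p0.42 [ 648. -105.]
   trace 0.92 [643. 128.] [131. 134.] 84.1
top stamp_mat_top p0.81 [ 650. -110.]
   trace 0.69 [ 649. -105.] [ 93. 116.] 157.4
top bowl p0.92 [ 483. -546.]
top carousel_cup 
2.0
```

```bash
cat >> h.py <<'E'
def yaw(o):
    m=R.from_rotvec(o["orientation"]).as_matrix(); return np.degrees(np.arctan2(m[1,0],m[0,0])), m
def plan(x,y,z,psi=None,n=None,vmax=40.,wmax=7.):
    """per-row tool shift (m) and z turn (deg), n rows, to bring TCP to x,y,z (mm), tool-x heading psi (deg)"""
    o=ctrl.get_obs(); y0,m=yaw(o); p=o["ee_pos"]
    dpsi=0 if psi is None else (psi-y0+180)%360-180
    D=np.array([x,y,z])-p
    n=n or int(max(1,np.ceil(np.linalg.norm(D)/vmax),np.ceil(abs(dpsi)/wmax)))
    while 1:
        w=-dpsi/n
        A=np.zeros((3,3)); Rk=m.copy()
        for k in range(n):
            A+=Rk; Rk=Rk@R.from_rotvec([0,0,np.radians(w)]).as_matrix()
        s=np.linalg.solve(A,D)
        if np.linalg.norm(s)<=vmax+1e-6: break
        n+=1
    # tilt
    print(f"from {p.round(1)} yaw {y0:.1f} -> rows n={n}: {(s/1000).round(5).tolist()} turnz {w:.3f}; toolz {m[:,2].round(4)} q1 {np.degrees(o['qpos'][0]):.0f} q6 {np.degrees(o['qpos'][5]):.0f} t={o['t']:.2f} w={o['width']:.1f}")
E
python3 - <<'E'
from h import *
plan(329,271,330,130)
E
```

```text
from [197.6 592.9 404.7] yaw 161.6 -> rows n=9: [-0.03191, -0.02262, 0.0083] turnz 3.507; toolz [-0.e+00 -1.e-04 -1.e+00] q1 70 q6 -1 t=2.00 w=87.5
```

Emit:
{"op": "jog_arm", "data": {
  "steps": [
    [[-0.0319, -0.0226, 0.0083, 0, 0, 3.507, -1], [-0.0319, -0.0226, 0.0083, 0, 0, 3.507, -1], [-0.0319, -0.0226, 0.0083, 0, 0, 3.507, -1], [-0.0319, -0.0226, 0.0083, 0, 0, 3.507, -1], [-0.0319, -0.0226, 0.0083, 0, 0, 3.507, -1], [-0.0319, -0.0226, 0.0083, 0, 0, 3.507, -1], [-0.0319, -0.0226, 0.0083, 0, 0, 3.507, -1], [-0.0319, -0.0226, 0.0083, 0, 0, 3.507, -1], [-0.0319, -0.0226, 0.0083, 0, 0, 3.507, -1], [0, 0, 0, 0, 0, 0, -1], [0, 0, 0, 0, 0, 0, -1]]
  ]
}}

```text
t: 2.92
ee_pos: [329.3, 269.7, 329.8]
orientation: [-1.332, -2.845, 0.001]
ft_force: [0.4, 0.0, 0.8]
width: 87.5
```

```bash
cat >> h.py <<'E'
from scipy.optimize import minimize
def foot(kind):
    if kind[0]=="c":
        t=np.linspace(0,2*np.pi,48,endpoint=False); return kind[1]*np.c_[np.cos(t),np.sin(t)]
    a,b=kind[1]/2,kind[2]/2; return np.array([[a,b],[-a,b],[-a,-b],[a,-b]])
SH=dict(tape_center=(("c",50),0,48),red_markers_center=(("r",120,36),0,22),blue_markers_center=(("r",120,36),0,22),stamp_center=(("r",70,50),0,25),
 red_rest_top=(("r",148,56),0,7),blue_rest_top=(("r",148,56),0,7),tape_mat_top=(("c",68),0,4),stamp_mat_top=(("r",112,92),0,4))
def sil(C,k,q,zo=0,S=4):
    f,z0,z1=SH[k]; f=foot(f); c,s=np.cos(q[2]),np.sin(q[2]); f=f@np.array([[c,s],[-s,c]])+q[:2]
    P=np.r_[np.c_[f,np.full(len(f),z0+zo)],np.c_[f,np.full(len(f),z1+zo)]]
    h=cv2.convexHull((proj(C,P)).astype(np.float32))
    m=np.zeros((384*2,512*2),np.uint8); cv2.fillConvexPoly(m,np.round((h*2+.5)*16).astype(np.int32),1,cv2.LINE_8,4); return m
def fit(C,k,mask,q0,zo=0):
    """q0: x,y,yawdeg"""
    v,u=np.nonzero(mask); hh=cv2.convexHull(np.c_[u,v].astype(np.int32))
    mm=np.zeros(mask.shape,np.uint8); cv2.fillConvexPoly(mm,hh,1); big=cv2.resize(mm,(1024,768),interpolation=cv2.INTER_NEAREST)
    def cost(p):
        m=sil(C,k,[p[0],p[1],np.radians(p[2])],zo); i=(m&big).sum(); return 1-i/((m|big).sum()+1)
    best=None
    for d in((8,8,8),(3,-3,-4)):
        x0=np.array(q0 if best is None else best.x,float)
        r=minimize(cost,x0,method="Nelder-Mead",options=dict(initial_simplex=np.array([x0,x0+[d[0],0,0],x0+[0,d[1],0],x0+[0,0,d[2]]]),xatol=.1,fatol=1e-4))
        if best is None or r.fun<best.fun: best=r
    return best.x,1-best.fun
def near(C,k,dets,xy,z):
    """detection nearest the expected place"""
    b=None
    for d in dets:
        v,u=np.nonzero(d["pixels"])
        if len(u)<20: continue
        p=toplane(C,[[u.mean(),v.mean()]],z)[0,:2]; e=np.linalg.norm(p-np.array(xy))
        if e<60 and (b is None or e<b[0]): b=(e,d)
    return b and b[1]
def look(items,tag,zo=None):
    o=ctrl.get_obs(); C=cam("wrist",o); im=ctrl.get_image("wrist"); out=im[...,::-1].copy()
    for k,(x,y,a) in items.items():
        d=near(C,k,ctrl.trace(k,"wrist"),(x,y),H[k])
        if d is None: print(k,"not found"); continue
        q,i=fit(C,k,d["pixels"],(x,y,a),(zo or {}).get(k,0))
        cs,_=cv2.findContours(sil(C,k,[q[0],q[1],np.radians(q[2])],(zo or {}).get(k,0)),0,2)
        cv2.drawContours(out,[(c/2).astype(int) for c in cs],-1,(255,0,255),1)
        print(k,f"p{d['p']:.2f} xy {q[:2].round(1)} yaw {q[2]:.1f} iou {i:.3f} bbox {d['bbox']}")
    cv2.imwrite(f"pics/{tag}.png",cv2.resize(out,(800,600),interpolation=cv2.INTER_CUBIC))
E
python3 - <<'E'
from h import *
look(dict(tape_center=(363,299,0),red_markers_center=(466,97,97)),"w1")
E
```

```text
tape_center p0.94 xy [363.6 299.5] yaw 4.9 iou 0.977 bbox [255.3, 122.8, 369.6, 235.5]
red_markers_center p0.93 xy [466.9  86.6] yaw 100.9 iou 0.606 bbox [225.7, 321.4, 298.3, 369.3]
```

View pics/w1.png

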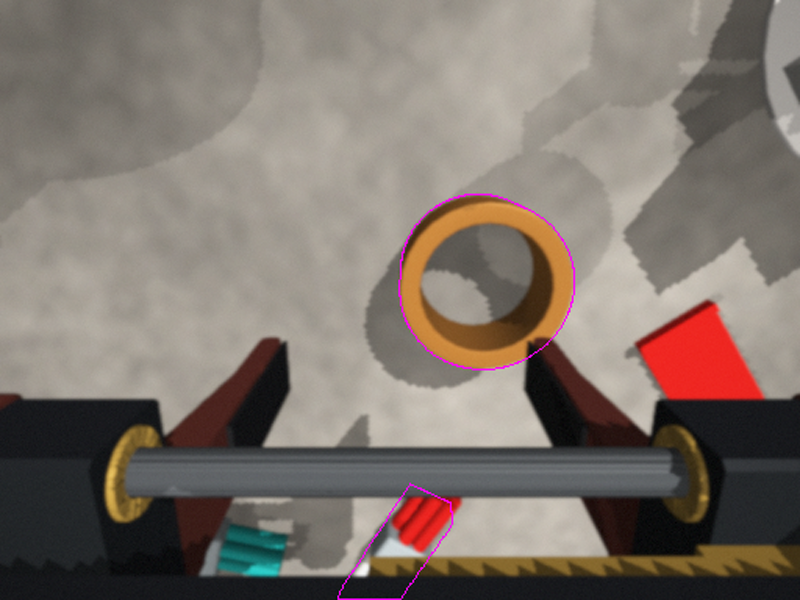

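The tape is at pixel (487,282) and its outline fits well, with its centre at (363.6, 299.5). The fingers straddle its near wall at (329.9, 271.2), so I'm descending to pinch it there.

Run:
```python
from h import *
plan(329.9,271.2,193,130,n=6)
```

```text
from [329.5 272.4 330.5] yaw 130.1 -> rows n=6: [-0.00019, -0.00011, 0.02292] turnz 0.011; toolz [ 0.0014  0.0013 -1.    ] q1 38 q6 -2 t=3.07 w=87.3
```

Emit:
{"op": "jog_arm", "data": {
  "steps": [
    [[0, 0, 0.0229, 0, 0, 0, -1], [0, 0, 0.0229, 0, 0, 0, -1], [0, 0, 0.0229, 0, 0, 0, -1], [0, 0, 0.0229, 0, 0, 0, -1], [0, 0, 0.0229, 0, 0, 0, -1], [0, 0, 0.0229, 0, 0, 0, -1], [0, 0, 0, 0, 0, 0, -1], [0, 0, 0, 0, 0, 0, 1], [0, 0, 0, 0, 0, 0, 1], [0, 0, 0, 0, 0, 0, 1], [0, 0, 0, 0, 0, 0, 1], [0, 0, 0, 0, 0, 0, 1], [0, 0, 0, 0, 0, 0, 1]]
  ]
}}

```text
t: 4.15
ee_pos: [329.3, 271.4, 193.4]
orientation: [1.327, 2.847, 0.002]
ft_force: [0.5, 0.2, 0.3]
width: 51.3
```

Emit:
{"op": "jog_arm", "data": {
  "steps": [
    [[0, 0, 0, 0, 0, 0, 1], [0, 0, 0, 0, 0, 0, 1], [0, 0, 0, 0, 0, 0, 1], [0, 0, 0, 0, 0, 0, 1], [0, 0, 0, 0, 0, 0, 1], [0, 0, 0, 0, 0, 0, 1], [0, 0, 0, 0, 0, 0, 1], [0, 0, 0, 0, 0, 0, 1]]
  ]
}}

```text
t: 4.82
ee_pos: [329.1, 271.3, 192.5]
orientation: [1.328, 2.847, 0.0]
ft_force: [0.6, -0.1, 1.2]
width: 10.8
```

Run:
```python
from h import *
plan(599.7,120.3,252,100,vmax=35)
```

```text
from [329.1 271.3 192.5] yaw 130.0 -> rows n=10: [-0.02587, 0.01768, -0.00594] turnz 2.999; toolz [ 1.e-04  1.e-04 -1.e+00] q1 38 q6 -2 t=4.82 w=10.8
```

Emit:
{"op": "jog_arm", "data": {
  "steps": [
    [[0, 0, -0.01, 0, 0, 0, 1], [0, 0, -0.02, 0, 0, 0, 1], [0, 0, -0.02, 0, 0, 0, 1], [0, 0, -0.01, 0, 0, 0, 1], [-0.0259, 0.0177, 0, 0, 0, 3, 1], [-0.0259, 0.0177, 0, 0, 0, 3, 1], [-0.0259, 0.0177, 0, 0, 0, 3, 1], [-0.0259, 0.0177, 0, 0, 0, 3, 1], [-0.0259, 0.0177, 0, 0, 0, 3, 1], [-0.0259, 0.0177, 0, 0, 0, 3, 1], [-0.0259, 0.0177, 0, 0, 0, 3, 1], [-0.0259, 0.0177, 0, 0, 0, 3, 1], [-0.0259, 0.0177, 0, 0, 0, 3, 1], [-0.0259, 0.0177, 0, 0, 0, 3, 1], [0, 0, 0, 0, 0, 0, 1], [0, 0, 0, 0, 0, 0, 1], [0, 0, 0, 0, 0, 0, 1]]
  ]
}}

```text
t: 6.23
ee_pos: [599.1, 120.0, 252.5]
orientation: [-2.019, -2.406, 0.002]
ft_force: [0.0, 0.6, -1.9]
width: 11.2
```

Run:
```python
from h import *
look(dict(tape_center=(643,128,0),tape_mat_top=(643,128,0)),"w2",dict(tape_center=59.5))
C=cam("top"); im=ctrl.get_image("top"); cv2.imwrite("pics/t2.png",cv2.resize(im[80:260,120:360,::-1],(800,600),interpolation=cv2.INTER_CUBIC))
plan(599.7,120.3,252,100)
```

```text
tape_center p0.95 xy [641.7 126.7] yaw 8.9 iou 0.935 bbox [250.3, 146.3, 463.5, 346.9]
tape_mat_top p0.62 xy [640.7 129.1] yaw 1.6 iou 0.894 bbox [230.5, 106.3, 399.7, 255.6]
from [599.  121.  252.6] yaw 100.1 -> rows n=1: [-0.00078, 0.00052, 0.00064] turnz 0.090; toolz [-8.e-04 -1.e-04 -1.e+00] q1 10 q6 0 t=6.43 w=11.4
```

View pics/w2.png

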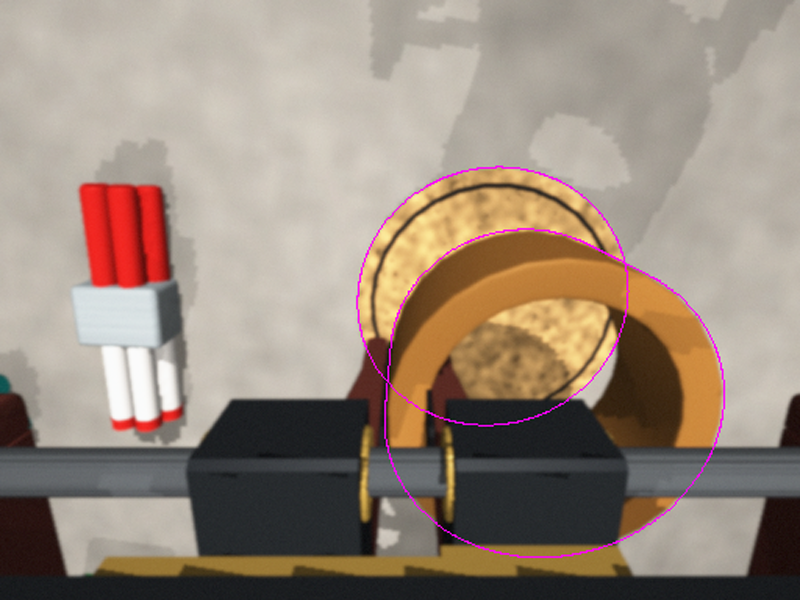

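The picture shows the tape over the cork mat. The two centres agree to about 2 mm: tape fit (641.7, 126.7), mat about (642, 128.5). Lowering now.

Emit:
{"op": "jog_arm", "data": {
  "steps": [
    [[0.001, 0, 0.015, 0, 0, 0, 1], [0, 0, 0.015, 0, 0, 0, 1], [0, 0, 0.012, 0, 0, 0, 1], [0, 0, 0.006, 0, 0, 0, 1], [0, 0, 0.004, 0, 0, 0, 1], [0, 0, 0.002, 0, 0, 0, 1], [0, 0, 0.001, 0, 0, 0, 1], [0, 0, 0, 0, 0, 0, 1], [0, 0, 0, 0, 0, 0, 1]]
  ]
}}

```text
t: 7.18
ee_pos: [600.0, 121.2, 198.1]
orientation: [2.019, 2.406, 0.001]
ft_force: [0.7, -1.1, -0.8]
width: 11.2
```

Emit:
{"op": "jog_arm", "data": {
  "steps": [
    [[0, 0, 0.0007, 0, 0, 0, 1], [0, 0, 0.0007, 0, 0, 0, 1], [0, 0, 0, 0, 0, 0, 1], [0, 0, 0, 0, 0, 0, 1]]
  ]
}}

```text
t: 7.52
ee_pos: [600.0, 121.1, 196.6]
orientation: [2.019, 2.406, 0.001]
ft_force: [0.2, -1.0, 0.7]
width: 11.3
```

Emit:
{"op": "jog_arm", "data": {
  "steps": [
    [[0, 0, 0, 0, 0, 0, -1], [0, 0, 0, 0, 0, 0, -1], [0, 0, 0, 0, 0, 0, -1], [0, 0, 0, 0, 0, 0, -1], [0, 0, 0, 0, 0, 0, -1], [0, 0, 0, 0, 0, 0, -1], [0, 0, -0.01, 0, 0, 0, -1], [0, 0, -0.03, 0, 0, 0, -1], [0, 0, -0.04, 0, 0, 0, -1], [0, 0, -0.04, 0, 0, 0, -1]]
  ]
}}

```text
t: 8.35
ee_pos: [599.2, 121.0, 317.2]
orientation: [-2.018, -2.405, 0.003]
ft_force: [0.8, 0.4, 0.2]
width: 74.4
```

Run:
```python
from h import *
plan(466,97,320,97)
plan(466,97,330,97,n=8)
```

```text
from [599.2 121.  317.2] yaw 100.0 -> rows n=4: [-0.0008, -0.03383, -0.00061] turnz 0.749; toolz [-2.4e-03 -4.0e-04 -1.0e+00] q1 10 q6 0 t=8.35 w=74.4
from [599.2 121.  317.2] yaw 100.0 -> rows n=8: [-0.00045, -0.01692, -0.00156] turnz 0.375; toolz [-2.4e-03 -4.0e-04 -1.0e+00] q1 10 q6 0 t=8.35 w=74.4
```

Emit:
{"op": "jog_arm", "data": {
  "steps": [
    [[-0.0006, -0.034, -0.001, 0, 0, 0.75, -1], [-0.0006, -0.034, -0.001, 0, 0, 0.75, -1], [-0.0006, -0.034, -0.001, 0, 0, 0.75, -1], [-0.0006, -0.034, -0.001, 0, 0, 0.75, -1], [0, 0, 0, 0, 0, 0, -1], [0, 0, 0, 0, 0, 0, -1], [0, 0, 0, 0, 0, 0, -1]]
  ]
}}

```text
t: 8.93
ee_pos: [466.6, 97.9, 321.2]
orientation: [2.08, 2.352, 0.003]
ft_force: [-0.4, -0.7, -0.5]
width: 88.0
```

Run:
```python
from h import *
look(dict(tape_center=(643,128,0),tape_mat_top=(643,128,0),red_markers_center=(466,97,97)),"w3",dict(tape_center=4))
```

```text
tape_center p0.64 xy [644.1 127.6] yaw 6.4 iou 0.985 bbox [392.3, 116.6, 512.0, 232.3]
tape_mat_top p0.94 xy [640.  128.9] yaw 3.2 iou 0.826 bbox [368.3, 96.5, 496.0, 229.7]
red_markers_center p0.61 xy [465.6  98.7] yaw 97.7 iou 0.932 bbox [236.5, 113.5, 281.5, 238.9]
```

View pics/w3.png

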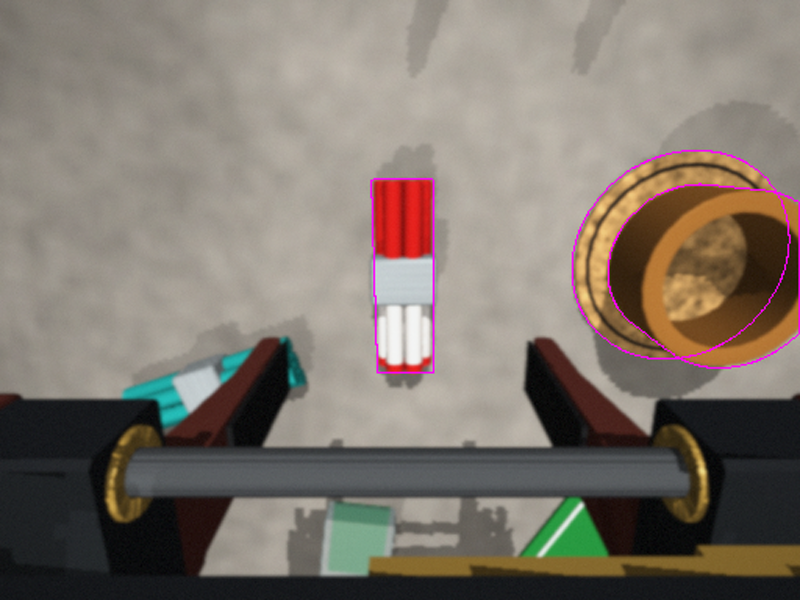

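The red bundle at pixel (404,275) is red-capped with white barrels and fits at (465.6, 98.7), yaw 97.7. The tape sits on the mat. Now descending onto the clip.

Run:
```python
from h import *
plan(465.6,98.7,186,97.7,n=6)
```

```text
from [466.8  98.  320.3] yaw 97.0 -> rows n=6: [0.00015, -0.00021, 0.02238] turnz -0.117; toolz [ 9.e-04  2.e-04 -1.e+00] q1 10 q6 3 t=9.13 w=87.9
```

Emit:
{"op": "jog_arm", "data": {
  "steps": [
    [[0.0002, -0.0002, 0.0224, 0, 0, -0.12, -1], [0.0002, -0.0002, 0.0224, 0, 0, -0.12, -1], [0.0002, -0.0002, 0.0224, 0, 0, -0.12, -1], [0.0002, -0.0002, 0.0224, 0, 0, -0.12, -1], [0.0002, -0.0002, 0.0224, 0, 0, -0.12, 0], [0.0002, -0.0002, 0.0224, 0, 0, -0.12, 0], [0, 0, 0, 0, 0, 0, 1], [0, 0, 0, 0, 0, 0, 1], [0, 0, 0, 0, 0, 0, 1], [0, 0, 0, 0, 0, 0, 1], [0, 0, 0, 0, 0, 0, 1], [0, 0, 0, 0, 0, 0, 1], [0, 0, 0, 0, 0, 0, 1], [0, 0, 0, 0, 0, 0, 1], [0, 0, 0, 0, 0, 0, 1], [0, 0, 0, 0, 0, 0, 1]]
  ]
}}

```text
t: 10.47
ee_pos: [464.6, 98.8, 186.1]
orientation: [2.067, 2.366, 0.001]
ft_force: [0.7, -0.4, 5.2]
width: 39.7
```

Run:
```python
from h import *
o=ctrl.get_obs(); print(o['width'],o['ee_pos'])
plan(562.5,338.5,240,165.5,vmax=35)
```

```text
39.67181571886246 [464.5793534   98.84590873 186.13143948]
from [464.6  98.8 186.1] yaw 97.7 -> rows n=10: [0.01354, 0.02388, -0.00538] turnz -6.778; toolz [ 7.e-04  1.e-04 -1.e+00] q1 11 q6 3 t=10.47 w=39.7
```

Emit:
{"op": "jog_arm", "data": {
  "steps": [
    [[0, 0, -0.01, 0, 0, 0, 1], [0, 0, -0.02, 0, 0, 0, 1], [0, 0, -0.025, 0, 0, 0, 1], [0, 0, -0.02, 0, 0, 0, 1], [0.0135, 0.0239, 0, 0, 0, -6.778, 1], [0.0135, 0.0239, 0, 0, 0, -6.778, 1], [0.0135, 0.0239, 0, 0, 0, -6.778, 1], [0.0135, 0.0239, 0, 0, 0, -6.778, 1], [0.0135, 0.0239, 0, 0, 0, -6.778, 1], [0.0135, 0.0239, 0, 0, 0, -6.778, 1], [0.0135, 0.0239, 0, 0, 0, -6.778, 1], [0.0135, 0.0239, 0, 0, 0, -6.778, 1], [0.0135, 0.0239, 0, 0, 0, -6.778, 1], [0.0135, 0.0239, 0, 0, 0, -6.778, 1], [0, 0, 0, 0, 0, 0, 1], [0, 0, 0, 0, 0, 0, 1], [0, 0, 0, 0, 0, 0, 1]]
  ]
}}

```text
t: 11.88
ee_pos: [562.3, 337.8, 260.8]
orientation: [-0.398, -3.115, 0.001]
ft_force: [0.1, 0.1, -0.8]
width: 39.8
```

Run:
```python
from h import *
o=ctrl.get_obs(); 
look(dict(red_markers_center=(562,338,165),red_rest_top=(562,338,165)),"w4",dict(red_markers_center=o['ee_pos'][2]-186))
plan(562.5,338.5,200,165.5,n=4)
```

```text
red_markers_center p0.66 xy [563.1 337.5] yaw 165.4 iou 0.923 bbox [220.0, 131.0, 300.8, 345.9]
red_rest_top p0.92 xy [562.5 340.6] yaw 165.7 iou 0.641 bbox [226.4, 99.7, 303.2, 278.6]
from [562.8 337.1 260.8] yaw 165.4 -> rows n=4: [0.00016, 0.00032, 0.01521] turnz -0.031; toolz [-5.e-04 -5.e-04 -1.e+00] q1 30 q6 -45 t=12.03 w=40.0
```

View pics/w4.png

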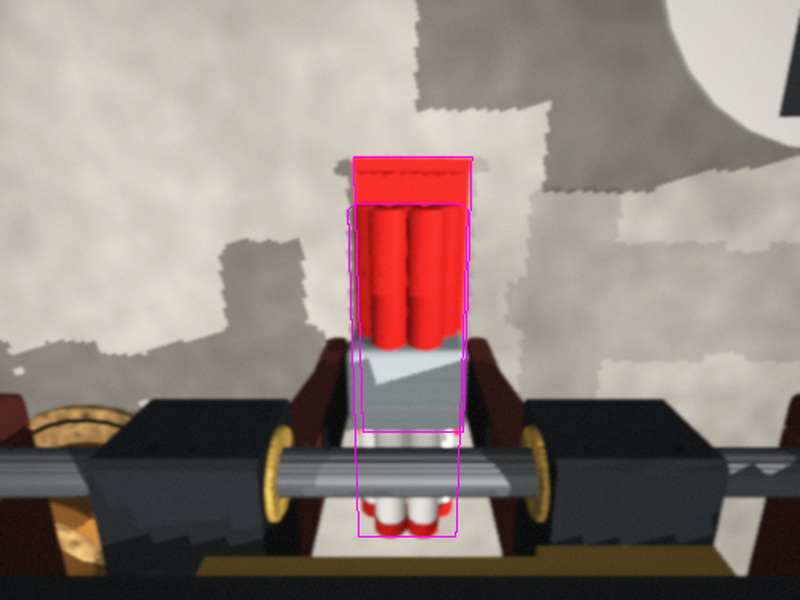

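The bundle is lined up over the red rest. Rest top edge is at row 157, and the columns match: 353–470 for the rest, 355–468 for the bundle. Lowering with about 1 mm of correction.

Emit:
{"op": "jog_arm", "data": {
  "steps": [
    [[0.001, 0.0015, 0.02, 0, 0, 0, 1], [0, 0, 0.02, 0, 0, 0, 1], [0, 0, 0.015, 0, 0, 0, 1], [0, 0, 0.006, 0, 0, 0, 1], [0, 0, 0.004, 0, 0, 0, 1], [0, 0, 0.002, 0, 0, 0, 1], [0, 0, 0.001, 0, 0, 0, 1], [0, 0, 0, 0, 0, 0, 1], [0, 0, 0, 0, 0, 0, 1]]
  ]
}}

```text
t: 12.78
ee_pos: [562.4, 340.2, 193.5]
orientation: [0.396, 3.116, 0.001]
ft_force: [-0.0, 0.7, -0.7]
width: 39.9
```

Emit:
{"op": "jog_arm", "data": {
  "steps": [
    [[0, 0, 0.001, 0, 0, 0, 1], [0, 0, 0.001, 0, 0, 0, 1], [0, 0, 0.0007, 0, 0, 0, 1], [0, 0, 0, 0, 0, 0, 1], [0, 0, 0, 0, 0, 0, 1], [0, 0, 0, 0, 0, 0, 1]]
  ]
}}

```text
t: 13.28
ee_pos: [562.2, 340.1, 190.2]
orientation: [0.397, 3.116, 0.0]
ft_force: [-0.3, 1.2, -0.3]
width: 39.7
```

Emit:
{"op": "jog_arm", "data": {
  "steps": [
    [[0, 0, 0.0005, 0, 0, 0, 1], [0, 0, 0, 0, 0, 0, 1], [0, 0, 0, 0, 0, 0, 1]]
  ]
}}

```text
t: 13.53
ee_pos: [562.2, 340.1, 190.2]
orientation: [0.397, 3.116, 0.0]
ft_force: [-2.1, -0.5, 5.7]
width: 40.2
```

Contact is 5.7 N upward, so the bundle is resting. Releasing and lifting.

Emit:
{"op": "jog_arm", "data": {
  "steps": [
    [[0, 0, 0, 0, 0, 0, -1], [0, 0, 0, 0, 0, 0, -1], [0, 0, 0, 0, 0, 0, -1], [0, 0, 0, 0, 0, 0, -1], [0, 0, 0, 0, 0, 0, -1], [0, 0, -0.01, 0, 0, 0, -1], [0, 0, -0.03, 0, 0, 0, -1], [0, 0, -0.04, 0, 0, 0, -1], [0, 0, -0.04, 0, 0, 0, -1], [0, 0, -0.02, 0, 0, 0, -1], [0, 0, 0, 0, 0, 0, -1]]
  ]
}}

```text
t: 14.45
ee_pos: [563.6, 340.9, 336.3]
orientation: [0.396, 3.109, 0.01]
ft_force: [1.0, -0.2, 0.4]
width: 87.7
```

Run:
```python
from h import *
look(dict(red_markers_center=(562,338,165),red_rest_top=(562,338,165)),"w5",dict(red_markers_center=4))
plan(456.5,-116,330,87,vmax=38)
```

```text
red_markers_center p0.91 xy [563.1 339.9] yaw 165.1 iou 0.936 bbox [236.6, 113.9, 278.5, 233.0]
red_rest_top p0.64 xy [562.9 339.6] yaw 165.4 iou 0.969 bbox [228.7, 95.7, 287.7, 238.2]
from [561.7 339.8 329.4] yaw 165.5 -> rows n=14: [-0.02224, -0.02852, -3e-05] turnz 5.607; toolz [-4.e-04 -3.e-04 -1.e+00] q1 30 q6 -45 t=14.60 w=88.5
```

View pics/w5.png

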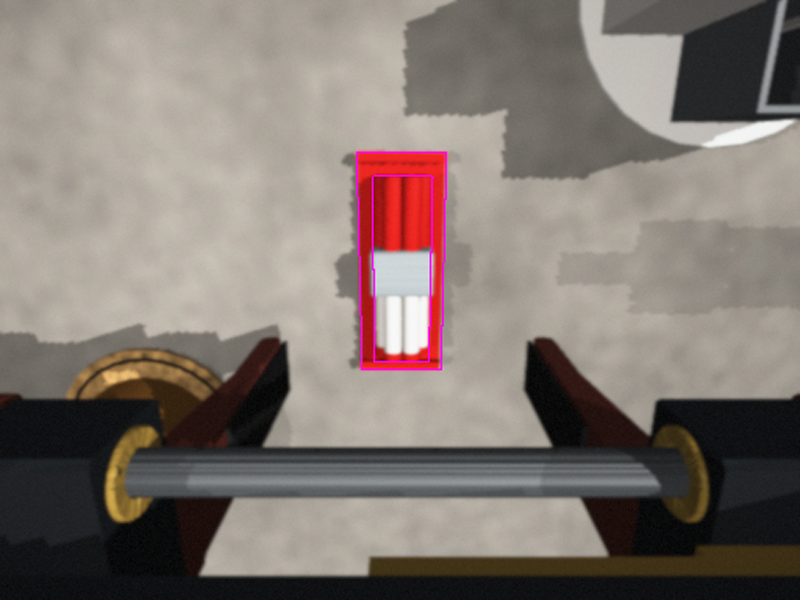

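The red bundle lies centred in the red rest at (403,265), about 0.5 mm off. Next is the stamp.

Emit:
{"op": "jog_arm", "data": {
  "steps": [
    [[-0.0222, -0.0285, 0, 0, 0, 5.607, -1], [-0.0222, -0.0285, 0, 0, 0, 5.607, -1], [-0.0222, -0.0285, 0, 0, 0, 5.607, -1], [-0.0222, -0.0285, 0, 0, 0, 5.607, -1], [-0.0222, -0.0285, 0, 0, 0, 5.607, -1], [-0.0222, -0.0285, 0, 0, 0, 5.607, -1], [-0.0222, -0.0285, 0, 0, 0, 5.607, -1], [-0.0222, -0.0285, 0, 0, 0, 5.607, -1], [-0.0222, -0.0285, 0, 0, 0, 5.607, -1], [-0.0222, -0.0285, 0, 0, 0, 5.607, -1], [-0.0222, -0.0285, 0, 0, 0, 5.607, -1], [-0.0222, -0.0285, 0, 0, 0, 5.607, -1], [-0.0222, -0.0285, 0, 0, 0, 5.607, -1], [-0.0222, -0.0285, 0, 0, 0, 5.607, -1], [0, 0, 0, 0, 0, 0, -1], [0, 0, 0, 0, 0, 0, -1], [0, 0, 0, 0, 0, 0, -1]]
  ]
}}

```text
t: 16.02
ee_pos: [456.8, -115.3, 328.8]
orientation: [-2.278, -2.162, 0.001]
ft_force: [0.4, 0.1, 0.4]
width: 87.9
```

Run:
```python
from h import *
look(dict(stamp_center=(456.5,-116,86),tape_center=(643,128,0),tape_mat_top=(643,128,0)),"w6",dict(tape_center=4))
```

```text
stamp_center p0.77 xy [ 456.2 -114.8] yaw 89.6 iou 0.977 bbox [234.2, 137.6, 287.3, 213.5]
tape_center not found
tape_mat_top not found
```

View pics/w6.png

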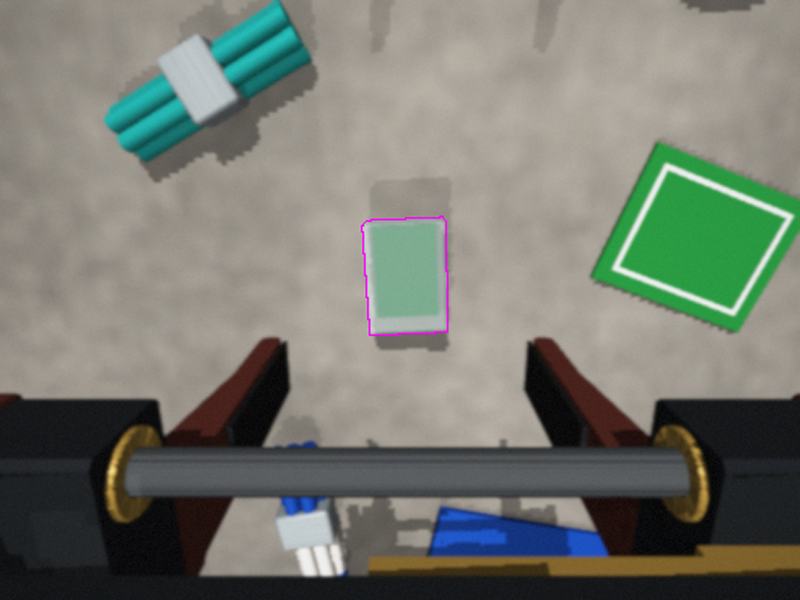

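The stamp is at (406,275) and sits centred between the fingers, at (456.2, -114.8) with yaw about 89. Descending.

Emit:
{"op": "jog_arm", "data": {
  "steps": [
    [[0, 0, 0.0238, 0, 0, -0.4, -1], [0, 0, 0.0238, 0, 0, -0.4, -1], [0, 0, 0.0238, 0, 0, -0.4, -1], [0, 0, 0.0238, 0, 0, -0.4, -1], [0, 0, 0.0238, 0, 0, -0.4, -1], [0, 0, 0.0238, 0, 0, 0, -0.4], [0, 0, 0, 0, 0, 0, 1], [0, 0, 0, 0, 0, 0, 1], [0, 0, 0, 0, 0, 0, 1], [0, 0, 0, 0, 0, 0, 1], [0, 0, 0, 0, 0, 0, 1], [0, 0, 0, 0, 0, 0, 1], [0, 0, 0, 0, 0, 0, 1], [0, 0, 0, 0, 0, 0, 1], [0, 0, 0, 0, 0, 0, 1], [0, 0, 0, 0, 0, 0, 1]]
  ]
}}

```text
t: 17.55
ee_pos: [457.1, -115.2, 187.8]
orientation: [2.24, 2.201, 0.001]
ft_force: [-0.7, 2.2, 7.3]
width: 49.8
```

Run:
```python
from h import *
plan(649.5,-105.5,186,156,vmax=35)
```

```text
from [ 457.1 -115.2  187.8] yaw 89.0 -> rows n=10: [-0.00902, 0.01829, 0.0002] turnz -6.700; toolz [ 1.4e-03 -3.0e-04 -1.0e+00] q1 -16 q6 -15 t=17.55 w=49.8
```

Emit:
{"op": "jog_arm", "data": {
  "steps": [
    [[0, 0, -0.01, 0, 0, 0, 1], [0, 0, -0.02, 0, 0, 0, 1], [0, 0, -0.025, 0, 0, 0, 1], [0, 0, -0.01, 0, 0, 0, 1], [-0.009, 0.0183, 0, 0, 0, -6.7, 1], [-0.009, 0.0183, 0, 0, 0, -6.7, 1], [-0.009, 0.0183, 0, 0, 0, -6.7, 1], [-0.009, 0.0183, 0, 0, 0, -6.7, 1], [-0.009, 0.0183, 0, 0, 0, -6.7, 1], [-0.009, 0.0183, 0, 0, 0, -6.7, 1], [-0.009, 0.0183, 0, 0, 0, -6.7, 1], [-0.009, 0.0183, 0, 0, 0, -6.7, 1], [-0.009, 0.0183, 0, 0, 0, -6.7, 1], [-0.009, 0.0183, 0, 0, 0, -6.7, 1], [0, 0, 0, 0, 0, 0, 1], [0, 0, 0, 0, 0, 0, 1], [0, 0, 0, 0, 0, 0, 1]]
  ]
}}

```text
t: 18.97
ee_pos: [648.3, -105.4, 251.5]
orientation: [-0.656, -3.071, 0.0]
ft_force: [0.0, -0.6, -1.6]
width: 50.1
```

Run:
```python
from h import *
o=ctrl.get_obs(); 
look(dict(stamp_center=(649,-105,156),stamp_mat_top=(649,-105,156)),"w7",dict(stamp_center=o['ee_pos'][2]-187))
plan(649.5,-105.5,200,156,n=4)
```

```text
stamp_center p0.64 xy [ 648.1 -105.2] yaw 155.9 iou 0.822 bbox [212.8, 174.2, 310.2, 284.7]
stamp_mat_top p0.71 xy [ 647.4 -104. ] yaw 156.5 iou 0.679 bbox [199.0, 119.9, 319.6, 214.8]
from [ 648.3 -105.8  251.7] yaw 155.9 -> rows n=4: [-0.00026, 0.00019, 0.01293] turnz -0.024; toolz [-9.e-04  1.e-04 -1.e+00] q1 -10 q6 -76 t=19.12 w=49.9
```

View pics/w7.png

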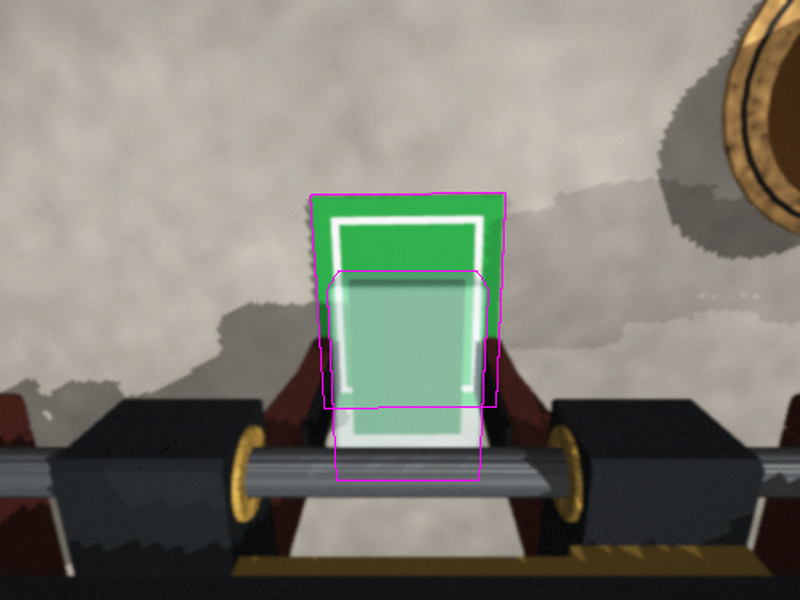

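Run:
```python
from h import *
C=cam("wrist"); s=.64
P=toplane(C,np.array([[348,286],[470,286],[462,433],[355,433]])*s,65.5+2)
print(P.round(1),P.mean(0))
Q=toplane(C,np.array([[332,220],[483,218],[470,388],[348,388]])*s,4)
print(Q.round(1),Q.mean(0),np.linalg.norm(Q[0]-Q[1]),np.linalg.norm(Q[1]-Q[2]))
```

```text
[[ 612.5 -112.8   67.5]
 [ 630.4  -72.9   67.5]
 [ 684.7  -98.2   67.5]
 [ 667.5 -136.6   67.5]] [ 648.76035605 -105.12006937   67.5       ]
[[ 592.6 -120.     4. ]
 [ 621.2  -53.7    4. ]
 [ 701.9  -93.     4. ]
 [ 675.6 -152.     4. ]] [ 647.84395978 -104.66625827    4.        ] 72.16268415244045 89.74724213044442
```

The block is over the outline: block at (648.8, -105.1), outline at (647.8, -104.7), with edges parallel. Lowering.

Emit:
{"op": "jog_arm", "data": {
  "steps": [
    [[0, 0, 0.02, 0, 0, 0, 1], [0, 0, 0.018, 0, 0, 0, 1], [0, 0, 0.012, 0, 0, 0, 1], [0, 0, 0.005, 0, 0, 0, 1], [0, 0, 0.002, 0, 0, 0, 1], [0, 0, 0.001, 0, 0, 0, 1], [0, 0, 0, 0, 0, 0, 1], [0, 0, 0, 0, 0, 0, 1], [0, 0, 0, 0, 0, 0, 1]]
  ]
}}

```text
t: 19.87
ee_pos: [649.5, -105.3, 194.6]
orientation: [0.653, 3.072, 0.0]
ft_force: [0.3, -0.2, -1.3]
width: 49.7
```

Emit:
{"op": "jog_arm", "data": {
  "steps": [
    [[0, 0, 0.0007, 0, 0, 0, 1], [0, 0, 0.0006, 0, 0, 0, 1], [0, 0, 0, 0, 0, 0, 1], [0, 0, 0, 0, 0, 0, 1]]
  ]
}}

```text
t: 20.2
ee_pos: [649.1, -105.2, 192.5]
orientation: [0.653, 3.073, 0.0]
ft_force: [-0.4, 0.1, -1.6]
width: 49.7
```

Emit:
{"op": "jog_arm", "data": {
  "steps": [
    [[0, 0, 0.0007, 0, 0, 0, 1], [0, 0, 0, 0, 0, 0, 1], [0, 0, 0, 0, 0, 0, 1]]
  ]
}}

```text
t: 20.45
ee_pos: [649.2, -105.3, 191.9]
orientation: [0.653, 3.073, 0.0]
ft_force: [-0.1, -0.2, -0.8]
width: 49.7
```

Emit:
{"op": "jog_arm", "data": {
  "steps": [
    [[0, 0, 0.0007, 0, 0, 0, 1], [0, 0, 0, 0, 0, 0, 1], [0, 0, 0, 0, 0, 0, 1]]
  ]
}}

```text
t: 20.7
ee_pos: [649.2, -105.3, 191.8]
orientation: [0.653, 3.073, 0.0]
ft_force: [-2.6, 0.2, 5.9]
width: 50.2
```

Contact. Releasing.

Emit:
{"op": "jog_arm", "data": {
  "steps": [
    [[0, 0, 0, 0, 0, 0, -1], [0, 0, 0, 0, 0, 0, -1], [0, 0, 0, 0, 0, 0, -1], [0, 0, 0, 0, 0, 0, -1], [0, 0, 0, 0, 0, 0, -1], [0, 0, -0.01, 0, 0, 0, -1], [0, 0, -0.03, 0, 0, 0, -1], [0, 0, -0.04, 0, 0, 0, -1], [0, 0, -0.04, 0, 0, 0, -1], [0, 0, -0.02, 0, 0, 0, -1], [0, 0, 0, 0, 0, 0, -1]]
  ]
}}

```text
t: 21.62
ee_pos: [650.8, -105.6, 337.9]
orientation: [0.651, 3.063, 0.0]
ft_force: [0.7, -0.2, 1.5]
width: 87.6
```

Run:
```python
from h import *
look(dict(stamp_center=(649,-105,156),stamp_mat_top=(649,-105,156)),"w8",dict(stamp_center=4))
plan(378,-302,330,82,vmax=38)
```

```text
stamp_center p0.85 xy [ 648.9 -105. ] yaw 156.1 iou 0.966 bbox [234.3, 134.8, 286.5, 206.2]
stamp_mat_top p0.96 xy [ 647.3 -104. ] yaw 156.4 iou 0.990 bbox [217.3, 107.8, 302.2, 218.5]
from [ 648.7 -105.2  330.9] yaw 156.0 -> rows n=11: [-0.00208, -0.03256, 9e-05] turnz 6.727; toolz [-5.e-04  1.e-04 -1.e+00] q1 -10 q6 -76 t=21.77 w=87.5
```

View pics/w8.png

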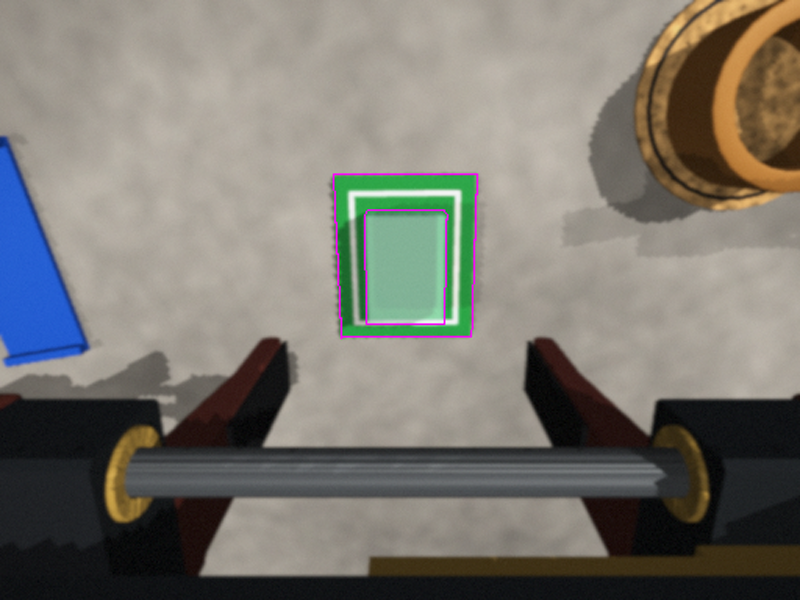

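The stamp is inside the white outline at (405,267), 1.9 mm off centre and parallel. Now the blue bundle.

Emit:
{"op": "jog_arm", "data": {
  "steps": [
    [[-0.0021, -0.0326, 0, 0, 0, 6.727, -1], [-0.0021, -0.0326, 0, 0, 0, 6.727, -1], [-0.0021, -0.0326, 0, 0, 0, 6.727, -1], [-0.0021, -0.0326, 0, 0, 0, 6.727, -1], [-0.0021, -0.0326, 0, 0, 0, 6.727, -1], [-0.0021, -0.0326, 0, 0, 0, 6.727, -1], [-0.0021, -0.0326, 0, 0, 0, 6.727, -1], [-0.0021, -0.0326, 0, 0, 0, 6.727, -1], [-0.0021, -0.0326, 0, 0, 0, 6.727, -1], [-0.0021, -0.0326, 0, 0, 0, 6.727, -1], [-0.0021, -0.0326, 0, 0, 0, 6.727, -1], [0, 0, 0, 0, 0, 0, -1], [0, 0, 0, 0, 0, 0, -1], [0, 0, 0, 0, 0, 0, -1]]
  ]
}}

```text
t: 22.93
ee_pos: [378.5, -302.6, 330.4]
orientation: [-2.369, -2.062, 0.0]
ft_force: [0.0, -0.3, 0.0]
width: 88.1
```

Run:
```python
from h import *
look(dict(blue_markers_center=(378,-302,95)),"w9")
plan(378,-302,330,82,n=6)
```

```text
blue_markers_center p0.82 xy [ 373.3 -299.9] yaw 96.4 iou 0.922 bbox [221.5, 110.6, 286.9, 236.4]
from [ 379.2 -302.5  330.6] yaw 82.1 -> rows n=6: [6e-05, -0.00021, 0.00011] turnz 0.018; toolz [-1.e-04  2.e-04 -1.e+00] q1 -40 q6 -32 t=23.03 w=87.9
```

View pics/w9.png

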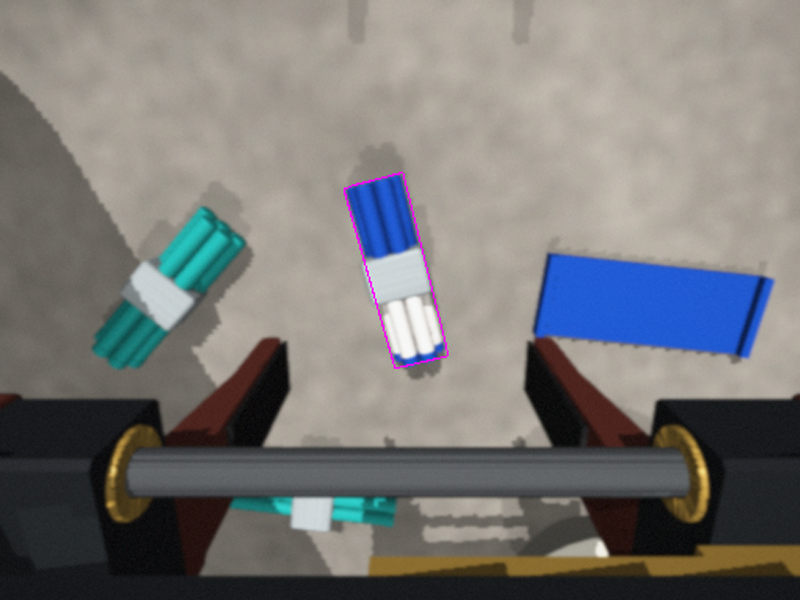

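The bundle at (397,270) has dark blue caps and white barrels, so it is the right one. Those at (165,290) and (315,512) are the turquoise look-alikes. Aligning to yaw 96.4 and descending.

Run:
```python
from h import *
plan(373.7,-300,186,96.4,n=7)
```

```text
from [ 379.2 -302.5  330.6] yaw 82.1 -> rows n=7: [0.00033, -0.0008, 0.02066] turnz -2.042; toolz [-1.e-04  2.e-04 -1.e+00] q1 -40 q6 -32 t=23.03 w=87.9
```

Emit:
{"op": "jog_arm", "data": {
  "steps": [
    [[0.0003, -0.0008, 0.0206, 0, 0, -2.042, -1], [0.0003, -0.0008, 0.0206, 0, 0, -2.042, -1], [0.0003, -0.0008, 0.0206, 0, 0, -2.042, -1], [0.0003, -0.0008, 0.0206, 0, 0, -2.042, -1], [0.0003, -0.0008, 0.0206, 0, 0, -2.042, -1], [0.0003, -0.0008, 0.0206, 0, 0, -2.042, -1], [0.0003, -0.0008, 0.0206, 0, 0, -2.042, -0.4], [0, 0, 0, 0, 0, 0, 0], [0, 0, 0, 0, 0, 0, 1], [0, 0, 0, 0, 0, 0, 1], [0, 0, 0, 0, 0, 0, 1], [0, 0, 0, 0, 0, 0, 1], [0, 0, 0, 0, 0, 0, 1], [0, 0, 0, 0, 0, 0, 1], [0, 0, 0, 0, 0, 0, 1], [0, 0, 0, 0, 0, 0, 1], [0, 0, 0, 0, 0, 0, 1], [0, 0, 0, 0, 0, 0, 1], [0, 0, 0, 0, 0, 0, 1]]
  ]
}}

```text
t: 24.62
ee_pos: [373.0, -300.4, 187.7]
orientation: [2.095, 2.339, 0.0]
ft_force: [0.1, 1.5, 7.4]
width: 39.6
```

Run:
```python
from h import *
plan(541,-347.7,186,164.5,vmax=35)
plan(541,-347.7,186,-15.5,vmax=35)
```

```text
from [ 373.  -300.4  187.7] yaw 96.3 -> rows n=10: [-0.01473, 0.01122, 0.00019] turnz -6.821; toolz [ 1.e-03 -8.e-04 -1.e+00] q1 -40 q6 -47 t=24.62 w=39.6
from [ 373.  -300.4  187.7] yaw 96.3 -> rows n=16: [0.0065, 0.01108, 0.00012] turnz 6.987; toolz [ 1.e-03 -8.e-04 -1.e+00] q1 -40 q6 -47 t=24.62 w=39.6
```

Emit:
{"op": "jog_arm", "data": {
  "steps": [
    [[0, 0, -0.01, 0, 0, 0, 1], [0, 0, -0.02, 0, 0, 0, 1], [0, 0, -0.025, 0, 0, 0, 1], [0, 0, -0.015, 0, 0, 0, 1], [-0.0147, 0.0112, 0, 0, 0, -6.821, 1], [-0.0147, 0.0112, 0, 0, 0, -6.821, 1], [-0.0147, 0.0112, 0, 0, 0, -6.821, 1], [-0.0147, 0.0112, 0, 0, 0, -6.821, 1], [-0.0147, 0.0112, 0, 0, 0, -6.821, 1], [-0.0147, 0.0112, 0, 0, 0, -6.821, 1], [-0.0147, 0.0112, 0, 0, 0, -6.821, 1], [-0.0147, 0.0112, 0, 0, 0, -6.821, 1], [-0.0147, 0.0112, 0, 0, 0, -6.821, 1], [-0.0147, 0.0112, 0, 0, 0, -6.821, 1], [0, 0, 0, 0, 0, 0, 1], [0, 0, 0, 0, 0, 0, 1], [0, 0, 0, 0, 0, 0, 1]]
  ]
}}

```text
t: 26.03
ee_pos: [539.6, -347.2, 256.9]
orientation: [-0.427, -3.111, -0.001]
ft_force: [-0.2, 0.5, -1.1]
width: 40.0
```

Run:
```python
from h import *
o=ctrl.get_obs(); 
look(dict(blue_markers_center=(541,-348,164),blue_rest_top=(541,-348,164)),"w10",dict(blue_markers_center=o['ee_pos'][2]-187))
plan(541,-347.7,200,164.5,n=4)
```

```text
blue_markers_center p0.60 xy [ 539.4 -347. ] yaw 164.5 iou 0.922 bbox [219.0, 127.7, 300.1, 343.5]
blue_rest_top not found
from [ 539.4 -347.5  256.9] yaw 164.4 -> rows n=4: [-0.0004, 7e-05, 0.01423] turnz -0.028; toolz [-7.e-04  3.e-04 -1.e+00] q1 -34 q6 -108 t=26.18 w=39.8
```

View pics/w10.png

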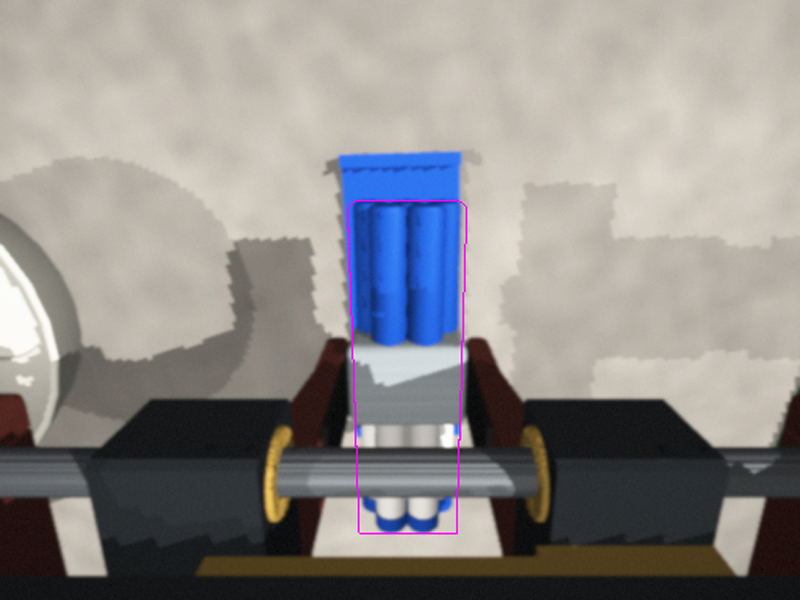

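Run:
```python
from h import *
C=cam("wrist"); 
im=ctrl.get_image("wrist"); cv2.imwrite("pics/w10c.png",cv2.resize(im[80:240,190:330,::-1],(700,800)[:2] if 0 else (525,600),interpolation=cv2.INTER_CUBIC))
P=toplane(C,np.array([[340,154.5],[460.5,153]])*.64,10)[:,:2]
e=P[1]-P[0]; print(P.round(1),np.linalg.norm(e),np.degrees(np.arctan2(e[1],e[0]))+90)
ang=np.arctan2(e[1],e[0])+np.pi/2; c=P.mean(0)-74*np.array([np.cos(ang),np.sin(ang)]); print("rest centre",c)
```

```text
[[ 458.9 -356.7]
 [ 473.1 -303.3]] 55.313408979039366 165.06978195788886
rest centre [ 537.51428068 -349.07630151]
```

View pics/w10c.png

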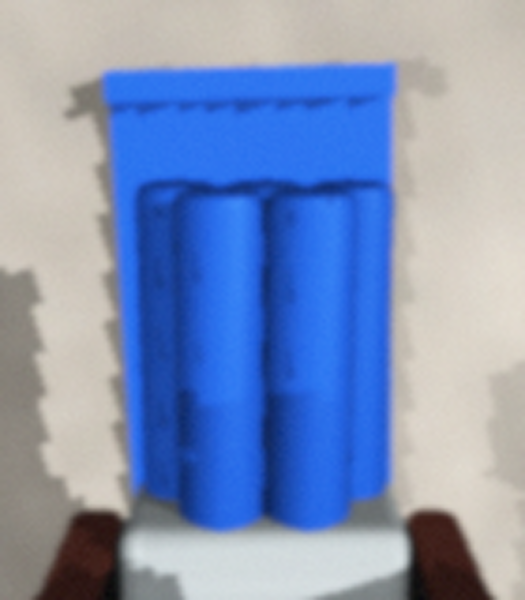

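The blue rest's top edge runs (340,154)–(460,152), which puts its centre near (539,-348.5) at yaw about 165. I'll shift about 2 mm left and lower.

Emit:
{"op": "jog_arm", "data": {
  "steps": [
    [[0, -0.002, 0.015, 0, 0, -0.6, 1], [0, 0, 0.018, 0, 0, 0, 1], [0, 0, 0.016, 0, 0, 0, 1], [0, 0, 0.009, 0, 0, 0, 1], [0, 0, 0.004, 0, 0, 0, 1], [0, 0, 0.001, 0, 0, 0, 1], [0, 0, 0.0005, 0, 0, 0, 1], [0, 0, 0, 0, 0, 0, 1], [0, 0, 0, 0, 0, 0, 1], [0, 0, 0, 0, 0, 0, 1]]
  ]
}}

```text
t: 27.07
ee_pos: [540.2, -349.4, 194.2]
orientation: [0.407, 3.114, -0.001]
ft_force: [0.1, 0.4, 0.0]
width: 40.1
```

Emit:
{"op": "jog_arm", "data": {
  "steps": [
    [[0, 0, 0.0007, 0, 0, 0, 1], [0, 0, 0, 0, 0, 0, 1], [0, 0, 0, 0, 0, 0, 1]]
  ]
}}

```text
t: 27.32
ee_pos: [539.9, -349.3, 192.9]
orientation: [0.407, 3.115, -0.0]
ft_force: [-0.3, -0.1, -0.6]
width: 39.7
```

Emit:
{"op": "jog_arm", "data": {
  "steps": [
    [[0, 0, 0.0007, 0, 0, 0, 1], [0, 0, 0, 0, 0, 0, 1], [0, 0, 0, 0, 0, 0, 1]]
  ]
}}

```text
t: 27.57
ee_pos: [539.8, -349.3, 191.9]
orientation: [-0.407, -3.115, -0.0]
ft_force: [-0.3, -0.5, -0.7]
width: 39.3
```

Emit:
{"op": "jog_arm", "data": {
  "steps": [
    [[0, 0, 0.0006, 0, 0, 0, 1], [0, 0, 0, 0, 0, 0, 1], [0, 0, 0, 0, 0, 0, 1]]
  ]
}}

```text
t: 27.82
ee_pos: [539.9, -349.3, 191.7]
orientation: [0.407, 3.115, -0.0]
ft_force: [-0.8, 0.5, 3.5]
width: 39.9
```

Contact. Releasing.

Emit:
{"op": "jog_arm", "data": {
  "steps": [
    [[0, 0, 0, 0, 0, 0, -1], [0, 0, 0, 0, 0, 0, -1], [0, 0, 0, 0, 0, 0, -1], [0, 0, 0, 0, 0, 0, -1], [0, 0, 0, 0, 0, 0, -1], [0, 0, -0.01, 0, 0, 0, -1], [0, 0, -0.03, 0, 0, 0, -1], [0, 0, -0.04, 0, 0, 0, -1], [0, 0, -0.04, 0, 0, 0, -1], [0, 0, -0.02, 0, 0, 0, -1], [0, 0, 0, 0, 0, 0, -1], [0, 0, 0, 0, 0, 0, -1]]
  ]
}}

```text
t: 28.82
ee_pos: [540.1, -349.4, 333.5]
orientation: [0.407, 3.112, -0.003]
ft_force: [0.2, -0.9, -0.4]
width: 88.0
```

Run:
```python
from h import *
look(dict(blue_markers_center=(541,-348,164),blue_rest_top=(541,-348,164)),"w11",dict(blue_markers_center=4))
plan(610,120,370,100,vmax=38)
```

```text
blue_markers_center p0.70 xy [ 539.8 -348.9] yaw 165.0 iou 0.943 bbox [237.3, 112.2, 282.6, 235.0]
blue_rest_top p0.76 xy [ 537.4 -347.6] yaw 166.0 iou 0.978 bbox [235.0, 94.8, 290.4, 237.3]
from [ 539.3 -348.9  329.9] yaw 165.1 -> rows n=14: [0.0213, 0.02872, -0.00282] turnz 4.651; toolz [-0.0022  0.0015 -1.    ] q1 -34 q6 -109 t=28.97 w=87.7
```

View pics/w11.png

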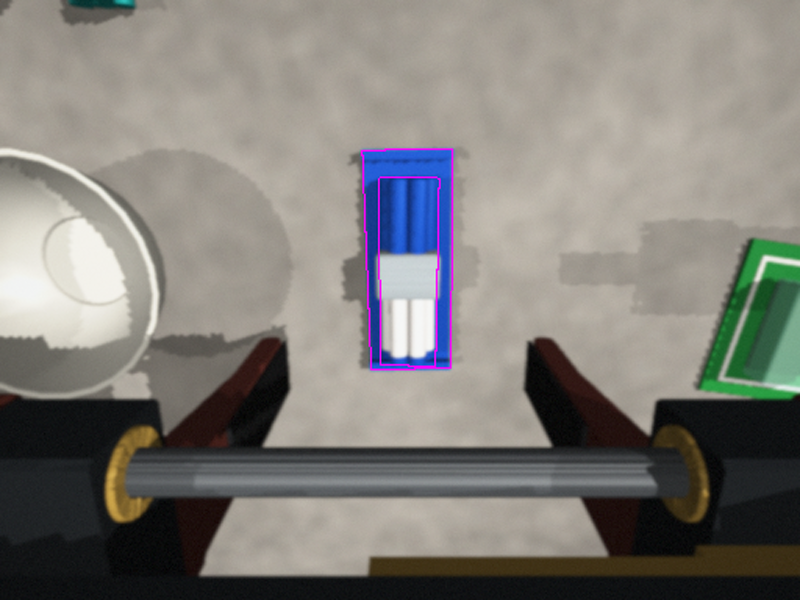

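The blue bundle is flat in its rest at (408,272), about 2.7 mm off and clear of the lips. Last check is the tape from straight above.

Emit:
{"op": "jog_arm", "data": {
  "steps": [
    [[0.0213, 0.0287, -0.0028, 0, 0, 4.651, -1], [0.0213, 0.0287, -0.0028, 0, 0, 4.651, -1], [0.0213, 0.0287, -0.0028, 0, 0, 4.651, -1], [0.0213, 0.0287, -0.0028, 0, 0, 4.651, -1], [0.0213, 0.0287, -0.0028, 0, 0, 4.651, -1], [0.0213, 0.0287, -0.0028, 0, 0, 4.651, -1], [0.0213, 0.0287, -0.0028, 0, 0, 4.651, -1], [0.0213, 0.0287, -0.0028, 0, 0, 4.651, -1], [0.0213, 0.0287, -0.0028, 0, 0, 4.651, -1], [0.0213, 0.0287, -0.0028, 0, 0, 4.651, -1], [0.0213, 0.0287, -0.0028, 0, 0, 4.651, -1], [0.0213, 0.0287, -0.0028, 0, 0, 4.651, -1], [0.0213, 0.0287, -0.0028, 0, 0, 4.651, -1], [0.0213, 0.0287, -0.0028, 0, 0, 4.651, -1], [0, 0, 0, 0, 0, 0, -1], [0, 0, 0, 0, 0, 0, -1], [0, 0, 0, 0, 0, 0, -1]]
  ]
}}

```text
t: 30.38
ee_pos: [609.4, 119.2, 368.7]
orientation: [-2.016, -2.406, 0.005]
ft_force: [-0.3, 0.2, 0.4]
width: 87.7
```

Run:
```python
from h import *
look(dict(tape_center=(643,128,0),tape_mat_top=(643,128,0)),"w12",dict(tape_center=4))
im=ctrl.get_image("scene"); cv2.imwrite("pics/s12.png",cv2.resize(im[...,::-1],(800,600),interpolation=cv2.INTER_CUBIC))
o=ctrl.get_obs(); print(o['ee_pos'],o['ft_force'],o['t'])
```

```text
tape_center p0.88 xy [643.3 127.8] yaw 2.0 iou 0.976 bbox [249.5, 120.1, 347.0, 220.5]
tape_mat_top p0.73 xy [640.7 129.2] yaw 1.2 iou 0.870 bbox [230.8, 101.9, 352.7, 212.3]
[609.65608435 118.31063825 370.12496806] [-0.41472802 -0.02032152 -0.5472426 ] 30.5833
```

View pics/w12.png

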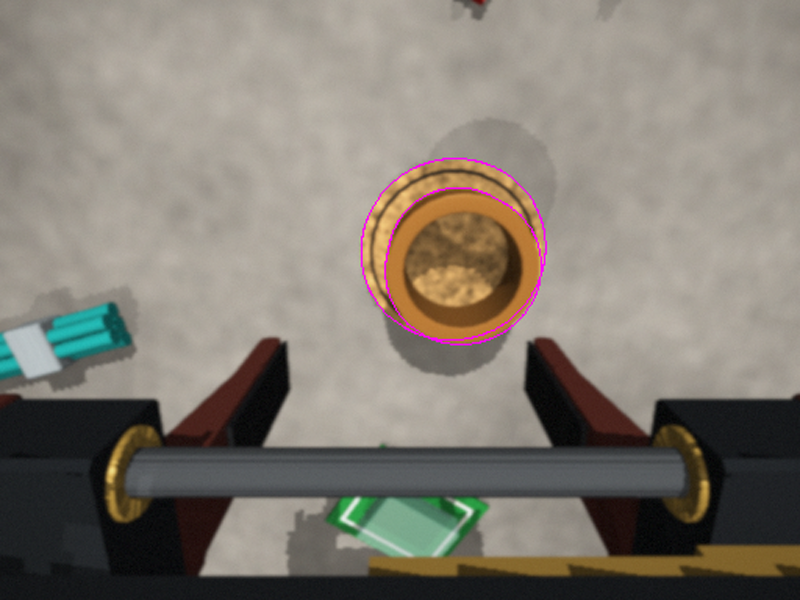

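View pics/s12.png

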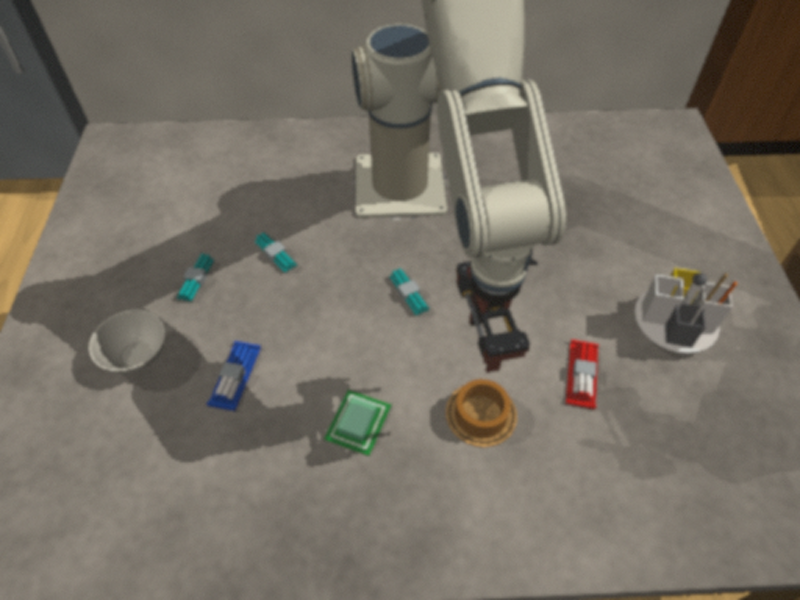

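All four things are in place, and the bowl and carousel look unmoved: bowl (128,343) and carousel (680,315), both as at the start. The tape sits within about 3 mm of the mat centre. Handing in.

```bash
python3 -c "
from workcell import ctrl
print(ctrl.close_job())"
```

```text
the job is handed in; nothing more can be done
None
```

I put all four things in their places and handed the job in at about 31 s, well under the 112 s limit. No verdict was reported. Each thing was lowered until it touched or nearly so, then released.

Offsets from the centre of each place, by outline fits in the last wrist pictures:

| Thing | Offset (mm) | Allowed (mm) | Angle difference |
|---|---|---|---|
| Red bundle | about 0.4 | 12 | 0.3° |
| Blue bundle | about 2.7 | 12 | 1° |
| Stamp block | about 1.9 | 12 | 0.3° |
| Tape | up to 3 | 10 | not applicable |

- **Less certain checks:** The tape figure is rougher because the roll hides part of the mat: the wrist fit puts the mat at x = 641 mm and the fixed cameras at 642–643 mm. For the blue rest, fits from different cameras varied by about 4 mm. The network also missed that rest once, so I measured its lip edge by hand.
- **Not measured:** I judged tilt and resting height from contact force and the pictures only.
- **Bystanders:** The bowl, carousel and turquoise look-alikes appear in the same pixels as at the start, and the gripper ended clear of everything.

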